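# Unlatch the fan-stick tote from its drying stand and hold it up level

### The arm

A 6-joint arm with a two-finger parallel gripper is mounted at the origin on the work surface. World frame = base frame: x ahead of the robot, y to its left, z up, the work surface at z = 0. Lengths are in m, angles in rad, forces in N, time in s.
With the tool pointing down it reaches from about 0.35 to 0.975 m from the base axis. Payload 17.4 kg.
Tool frame: the origin (TCP) lies at the centre of the arm's flange, where the gripper is bolted on; the fingertips stand 173 mm ahead of it and the grasp point (between the pads) lies 155 mm ahead of it (tip_extent is the distance from the TCP to the fingertips, in m); z points along the fingers, y is the direction in which the jaws open and shut (so a half turn about z gives the same grasp; the last joint's range is limited). The gripper opens to 85 mm and grips with 20 to 120 N. Pads are 22 mm wide; open, the fingers measure 114 mm over their backs; the gripper's body (76 mm by 85 mm) begins 54 mm behind the grasp point. The pads swing forward as they close: fully open they stand 13 mm farther back than shut.
Start: joints at [-1.224, 0.116, 1.442, -0, 1.584, -0.038], TCP at [0.253, -0.626, 0.405] pointing down, gripper open.
Joint ranges: [-2.83, 2.83], [-0.83, 2.19], [0.07, 2.5], [-1.14, 4.28], [0.01, 3], [-2.97, 2.97]. Speed limits (rad/s): [1.89, 1.89, 2.22, 3.14, 3.14, 3.14].

### API

Orientations are given as [roll, pitch, yaw] about the fixed x, y, z axes, in that order (R = Rz(yaw) Ry(pitch) Rx(roll)).
In Python, from station import * gives the robot as it stands.
- The arm moves only by the tool step_arm, never from a script. Its argument "targets" is a list that holds one entry, the list of rows, each a list of 5 numbers: the opening in per cent of the stroke, from 0 (shut) to 100 (fully open), then the shift along the tool's x, y, z normalised to -1 to 1, where 1 is 150 mm, then the turn about the tool's z normalised to -1 to 1, where 1 is 180 degrees. In form: [[[claw, x, y, z, roll], ...]]. A call has 1 to 10 rows; each row is the pose to reach, as a shift and turn from the pose measured when the call began, along the tool's axes at that moment, turning the shorter way round; what a row does not reach only later rows make up. A row lasts 1/10 s, in which the tool goes at most 50 mm and 8.59 degrees, less where a joint would pass 70% of its speed; a pose out of reach is approached as far as the arm can. A call with a number of a shift or a turn outside -1 to 1 is refused whole. A call with a gripper value outside its range is refused whole. The fingers move at their own pace and stop on an object; "newtons" is the grip in N (left out, the last holds). Time passes only in rows, so rows that repeat a pose let the fingers close. It gives the time, the measured TCP pose, the force and the opening at its end, in the units of the state.
- observe(): the state, without advancing time (a new reading comes with each control period).
- read_camera(name): name is "side" or "top" or "wrist"; returns a dict with "image" (400x640x3 uint8, red, green, blue), "intrinsics" (3x3 intrinsics, pixels), "k1" (the pictures are not rectified: a ray, as slopes to the right and down, at radius r is drawn at 1 + k1 r^2 times it, then the intrinsics apply), "cam_to_world" (4x4, takes a point from camera to world coordinates); the wrist camera has in their place "T_tool_cam" (4x4, takes a point from camera to tool coordinates, whose origin is the TCP and whose axes are the flange's). Camera axes: x right, y up, looking along -z (the intrinsics and any distortion apply to the point x, -y, -z); pixel columns grow to the right and rows downward; lengths in m; the calibration is good to about 2 mm. A picture is of the moment at which its call begins: read the wrist's pose just before it. There is no depth.
- sign_off(): hands the job in, once; it reports no verdict.
Trained networks look in the newest picture that a camera, given by its name, has taken for a name from the list of things; names that differ only in an ending like _2 or _b are one class to them, and where a whole thing is asked for, a point or a joint stands for the part that bears it (a point fixed in the world has none). Each returns a list of dicts, best first, with "p" (0 to 1); they miss things now and then, are a little off and sometimes report something else, mostly with a low value. They report only what shows in the picture. A call takes as long as a camera call. They do not tell look-alikes from the thing itself.
- find_in(camera, query): "position" ([column, row] in pixels, amid what is visible of it).
- trace(camera, query): "mask" (400x640 bool, what is visible of it) and "position" ([column, row] in pixels, amid what is visible of it).
The state is a dict: "t": time; "joints": joint angles; "joint_vel": joint speeds; "effort": joint torques, N m; "eef_pos": TCP position; "orientation": TCP orientation; "contact_force": force on the tool from outside, world axes, zero at the start; "torque": the same for the moment, N m; "width": finger opening in m.
Only numpy, scipy, OpenCV 4.12 (cv2) and the standard library are available. Lean on these libraries where they do the work, as an engineer would, in place of code of your own. Each camera call takes 0.05 s, during which the arm holds its last target.

### The job

Swing the red latch lever a quarter turn from its shut position, until its handle lies over the yellow stripe on the stand, so that both ends of the lever are clear of the wooden tote. Then take the tote by its dark handle bar, lift it straight up with the two bundles of fan sticks in it, and finish while holding it still and level in the air about 15 cm above the stand. Leave the other things on the table as they are.

Things in the scene. Friction and masses are not known exactly. Their poses are not given: they have to be found in the camera images.
- stand: Green-painted drying stand, fixed; base plate 12 mm thick, x -135..135, y -80..145 mm. Origin on the table under the middle of the tote's place; x along the tote's long side, y towards the latch, z up. Two bearers at x = -70 and 70 mm carry the tote 30 mm above the table; end stops at x = -113 and 113 mm stand 8 mm higher. A steel post at x 0, y 105 mm (30 mm diameter) carries the latch.
- pivot (a point): Hinge axis of the latch lever (vertical), at the underside of the lever, 64 mm above the table, at stand x 0, y 105 mm.
- mark (a point): Middle of the yellow stripe (75 x 22 mm) painted on the stand's base plate, at stand x -90, y 105 mm: the lever's handle must lie above it.
- latch (a joint): Angle of the red latch lever about its vertical hinge, rad, 0..2.2. 0: shut, handle to stand +y, nose over the tote's side wall. Grows anticlockwise seen from above; 1.571: handle over the yellow stripe (to stand -x), both ends clear of the tote; beyond about 2.0 the handle comes over the tote. Starts at 0 to 0.3. Friction 0.12 N m (1.3 N at the handle); stays where left.
- latch_grip (a point): On the axis of the latch's upright black round handle (22 mm diameter, 74 to 134 mm above the table), 114 mm above the table and 90 mm from the hinge axis. The red lever below it is a flat bar 22 mm wide, 64 to 74 mm above the table, reaching 105 mm beyond the hinge on the handle side and 75 mm on the nose side.
- tote: Loose pale wooden tote, 200 (x) x 110 (y) mm, walls 30 mm high, floor 8 mm thick; end posts 88 mm high carry a dark handle bar along x over its middle. Origin: middle of its underside, z up. Starts on the bearers (z 30 mm), within 2 mm and 0.02 rad of the stand's frame. 0.4 to 0.7 kg loaded, centre of mass within a few mm of below the bar's middle. The shut latch nose passes 4 mm above its wall.
- tote_bar (a point): Middle of the tote's handle bar: rectangular wood 18 mm wide (tote y) and 22 mm high, 178 mm free length along tote x, its middle 75 mm above the tote's underside (105 mm above the table at the start).
- sticks_dark: Bundle of dark fan sticks, 150 x 26 x 18 mm, loose on the tote's floor on the side of the latch. Origin: middle of its underside.
- sticks_pale: Bundle of pale fan sticks, 150 x 26 x 18 mm, loose on the tote's floor on the side away from the latch. Origin: middle of its underside.
- glue: Bystander: white glue bottle, 56 mm diameter, 140 mm high. Origin: middle of its underside.
- varnish: Bystander: amber jar, 64 mm diameter, 80 mm high. Origin: middle of its underside.
- block: Bystander: wooden block 60 x 45 x 50 mm. Origin: middle of its underside.
- brush: Bystander: brush lying on the table. Origin: middle of its underside.
- driver: Bystander: screwdriver lying on the table. Origin: middle of its underside.
- fan: Bystander: opened fan of wooden slats, about 165 mm in radius, 8 mm high, lying flat. Origin: at its rivet, on the table.
Things that resemble listed ones, but are neither listed nor needed, are in the scene too. What is shaped like the tote but orange is not meant.

How it is judged:
On the way, in this order (a step that is already met when the one before it is completed fails the run):
1. the latch lever stands over the yellow stripe (a quarter turn) while the tote still rests on the stand (value of joint latch between 1.41 and 1.73 rad and velocity of joint latch between -0.1 and 0.1 rad/s and height (world z) of tote below 0.036 m), for 0.3 s.
2. the tote is lifted clear of the stand, level (height (world z) of tote above 0.1 m and angle between tote's own z axis and vertical below 0.2 rad), for 0.1 s.
At the end, for the whole second after the job is handed in: Tote held by the gripper alone, underside 100-200 mm above the bearers, within 80 mm of above its place, tilt under 0.14 rad, still (20 mm/s, 0.1 rad/s), clear of stand and latch, both bundles in it; latch at 1.571 rad within 0.16 (value of joint latch between 1.41 and 1.73 rad and height (world z) of tote between 0.13 and 0.23 m and horizontal distance between tote and stand below 0.08 m and angle between tote's own z axis and vertical below 0.14 rad and linear speed of tote below 0.02 m/s and angular speed of tote below 0.1 rad/s and contact force between the fingers and tote above 1 N and contact force between tote and stand below 0.1 N and x of sticks_dark in the frame of tote between -0.05 and 0.05 m and y of sticks_dark in the frame of tote between -0.055 and 0.055 m and z of sticks_dark in the frame of tote between 0 and 0.03 m and x of sticks_pale in the frame of tote between -0.05 and 0.05 m and y of sticks_pale in the frame of tote between -0.055 and 0.055 m and z of sticks_pale in the frame of tote between 0 and 0.03 m); the arm keeps its last pose, push and grip.
It fails at once if the tote is tipped by more than 20 degrees (angle between tote's own z axis and vertical above 0.35 rad).
It fails at once if the tote is forced hard against the latch lever (over 20 N) (contact force between tote and latch above 20 N).
It fails at once if a bystander is moved by more than 2 cm (distance of any of glue, varnish, block, brush, driver, fan from where it was at the start of the episode above 0.02 m).
It also fails if it takes over 58 s, if anything falls off the work surface, if the arm or the gripper's body presses on something with over 40 N, if the wrist force passes 120 N, or if a joint passes its speed limit or range.

## Working session

There is one attempt and no reset: what is moved stays moved. The work goes in short steps, Python scripts to look and compute and a tool call to move; the robot and the scene stay as the last step left them, time stands still between calls to the robot, and variables do not carry over. Pictures are saved under pics/ and viewed, and the job is handed in when it is done.

Besides the shell and the picture viewer there is one more tool, called after "Request:" as a command line: name --argument value ..., lists and objects as JSON in quotes. step_arm: Moves the arm, as the interface text tells. Its arguments: {"type":"object","properties":{"targets":{"type":"array"},"newtons":{"type":"number"}},"required":["targets"]}

```bash
ls; mkdir -p pics; python3 - <<'E'
from station import *
import cv2
print(observe())
for n in ["side","top"]:
    r=read_camera(n); cv2.imwrite(f"pics/{n}0.png",r["image"][:,:,::-1])
    print(n,r["intrinsics"],r["k1"],r["cam_to_world"])
    for q in ["latch","latch_grip","tote","tote_bar","stand","mark"]:
        try: print(q,[(d["position"],round(d["p"],2)) for d in find_in(n,q)])
        except Exception as e: print(q,e)
E
```

```text
pics
{'t': 0.0, 'joints': array([-1.22378961e+00,  1.16461375e-01,  1.44227380e+00, -1.78794280e-05,
        1.58396069e+00, -3.78190854e-02]), 'joint_vel': array([ 8.94210839e-04, -6.15786772e-04, -4.34807744e-05,  5.26392777e-04,
        1.33818737e-04,  9.91793839e-04]), 'effort': array([ 8.37980824e-04, -7.31993008e+01, -6.32488060e+01,  1.08634213e-04,
        6.29912858e-03,  1.15216756e-05]), 'eef_pos': array([ 0.25337348, -0.62564812,  0.40397335]), 'orientation': array([-3.14048956e+00, -2.38470016e-05,  3.84825565e-01]), 'contact_force': array([-1.05374481, -0.31238923, -0.28638779]), 'torque': array([ 0.02188157, -0.00663514, -0.00729604]), 'width': 0.08530034623882359}
side [[455.68913883   0.         326.90765879]
 [  0.         455.68913883 195.8991063 ]
 [  0.           0.           1.        ]] -0.13462453460322607 [[ 0.99118637  0.07385408 -0.10997798  0.37699027]
 [-0.13241714  0.57683794 -0.8060544  -1.16957662]
 [ 0.00390907  0.8135131   0.58153345  0.9794939 ]
 [ 0.          0.          0.          1.        ]]
latch [([346.2, 225.5], 0.79), ([351.3, 262.4], 0.57
[... 156 characters left out ...]
 [([338.5, 276.9], 0.96)]
mark [([343.6, 279.7], 0.94)]
top [[468.35588454   0.         313.17158296]
 [  0.         468.35588454 198.28224114]
 [  0.           0.           1.        ]] -0.05600132860755783 [[ 0.02692908  0.9828964  -0.18217981  0.24487143]
 [-0.99950563  0.02943304  0.01105424  0.03905653]
 [ 0.01622728  0.18179206  0.98320309  1.62290009]
 [ 0.          0.          0.          1.        ]]
latch [([342.2, 187.0], 0.73)]
latch_grip [([340.4, 182.5], 0.73)]
tote [([383.5, 186.2], 0.91), ([287.4, 238.7], 0.84), ([212.1, 161.4], 0.51), ([343.2, 188.6], 0.19)]
tote_bar [([288.4, 233.6], 0.71), ([382.5, 187.7], 0.62)]
stand [([355.0, 187.7], 0.61)]
mark [([355.9, 191.9], 0.94)]
```

View pics/side0.png

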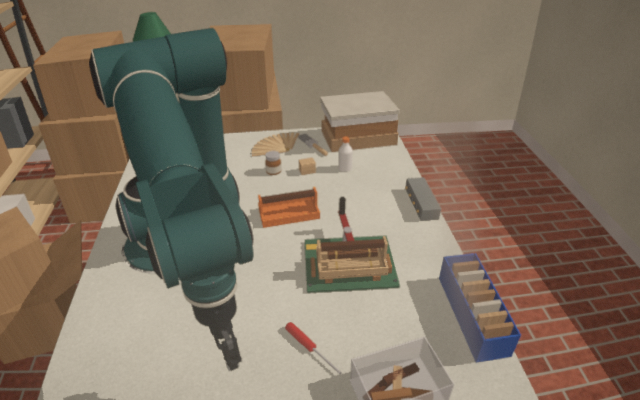

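View pics/top0.png

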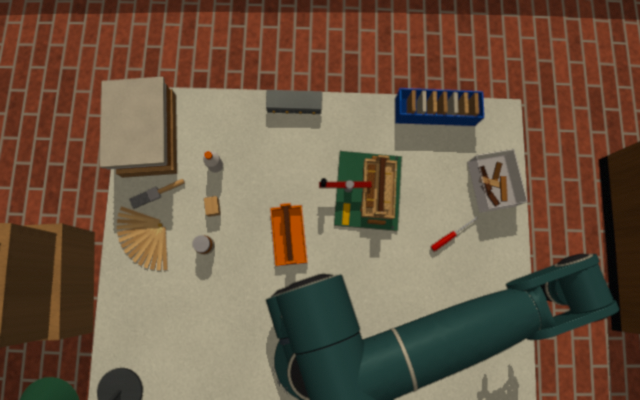

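```bash
python3 - <<'E'
import cv2
a=cv2.imread("pics/top0.png")[110:290,240:440]; cv2.imwrite("pics/top0c.png",cv2.resize(a,None,fx=3.3,fy=3.3,interpolation=cv2.INTER_CUBIC)[:600])
a=cv2.imread("pics/side0.png")[180:330,240:440]; cv2.imwrite("pics/side0c.png",cv2.resize(a,None,fx=4,fy=4,interpolation=cv2.INTER_CUBIC))
E
```

```text
(no output)
```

View pics/top0c.png

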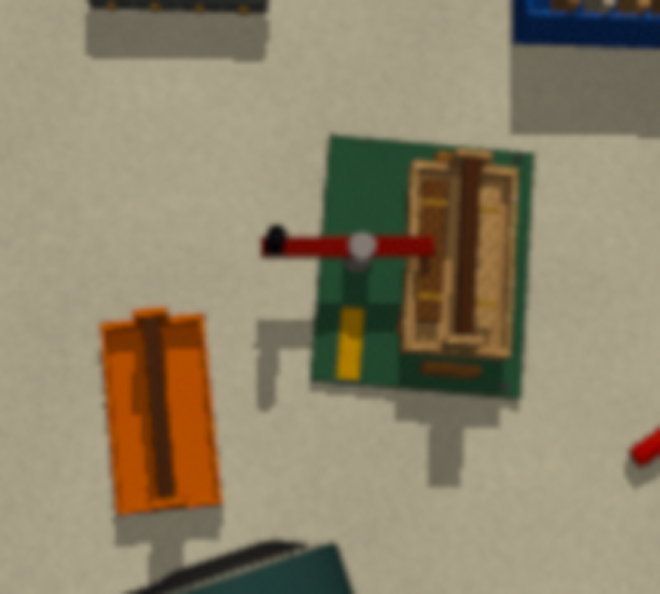

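View pics/side0c.png

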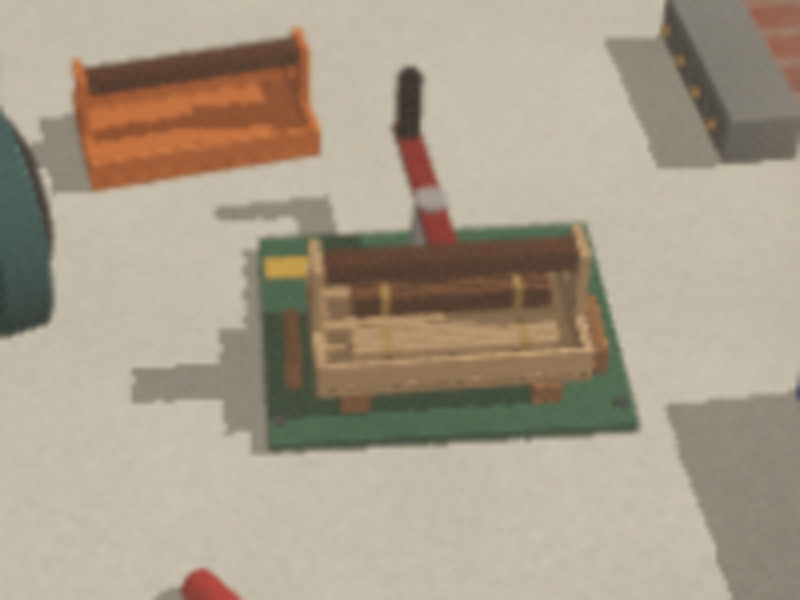

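Top view: the stand lies around (355,188) px with the pale tote at (383,186). The lever handle is at about (323,183), pointing away from the tote, and the yellow stripe is at (346,213). The orange look-alike is at (288,235). Next I fit the stand's pose.

```bash
cat > h.py <<'E'
import numpy as np, cv2
from scipy.optimize import least_squares
from station import *
CAM={"side":(np.array([[455.68913883,0,326.90765879],[0,455.68913883,195.8991063],[0,0,1]]),-0.13462453460322607,np.array([[0.99118637,0.07385408,-0.10997798,0.37699027],[-0.13241714,0.57683794,-0.8060544,-1.16957662],[0.00390907,0.8135131,0.58153345,0.9794939],[0,0,0,1]])),
"top":(np.array([[468.35588454,0,313.17158296],[0,468.35588454,198.28224114],[0,0,1]]),-0.05600132860755783,np.array([[0.02692908,0.9828964,-0.18217981,0.24487143],[-0.99950563,0.02943304,0.01105424,0.03905653],[0.01622728,0.18179206,0.98320309,1.62290009],[0,0,0,1]]))}
def proj(P,K,k1,T):
    P=np.atleast_2d(P); c=(P-T[:3,3])@T[:3,:3]
    s=np.c_[c[:,0]/-c[:,2],-c[:,1]/-c[:,2]]
    s=s*(1+k1*(s**2).sum(1))[:,None]
    return s*[K[0,0],K[1,1]]+K[:2,2]
def S(p,st):  # stand->world
    p=np.atleast_2d(p).astype(float); c,s=np.cos(st[2]),np.sin(st[2])
    return np.c_[st[0]+c*p[:,0]-s*p[:,1],st[1]+s*p[:,0]+c*p[:,1],p[:,2]]
E
python3 - <<'E'
from h import *
cor=np.array([[.135,.145,.012],[.135,-.08,.012],[-.135,-.08,.012],[-.135,.145,.012]])
top=np.array([(330,135),(533,153),(520,399),(312,383)])/3.3+[240,110]
side=np.array([(587,223),(637,430),(268,449),(261,238)])/4+[240,180]
# unknown stand pose
ptop=np.array([(350,343)])/3.3+[240,110]; mk=np.array([[-.09,.105,.012]])
def f(v,w):
    r=[]
    if 't' in w: r+=[(proj(S(cor,v),*CAM["top"])-top).ravel(),(proj(S(mk,v),*CAM["top"])-ptop).ravel()]
    if 's' in w: r+=[(proj(S(cor,v),*CAM["side"])-side).ravel()]
    return np.concatenate(r)
for w in ["t","s","ts"]:
    o=least_squares(f,[.55,-.1,0],args=(w,)); print(w,o.x,np.round(o.fun,1))
st=o.x
ht=np.array([(276,234)])/3.3+[240,110]; hs=np.array([(409,78)])/4+[240,180]
hb=np.array([(407,130)])/4+[240,180]
def g(a,zt=.134):
    b=a[0]; P=lambda z:S([[-.09*np.sin(b),.105+.09*np.cos(b),z]],st)
    return np.concatenate([(proj(P(.134),*CAM["top"])-ht).ravel(),(proj(P(.13),*CAM["side"])-hs).ravel(),(proj(P(.08),*CAM["side"])-hb).ravel()])
o=least_squares(g,[.1]); print(o.x,o.fun)
b=o.x[0]
print("pivot",S([[0,.105,.064]],st),"handle",S([[-.09*np.sin(b),.105+.09*np.cos(b),.114]],st),"mark",S([[-.09,.105,.114]],st),"bar",S([[0,0,.105]],st))
E
```

```text
t [ 0.57531722 -0.20530362 -0.05539437] [-0.6 -0.   0.5 -0.1  0.8  0.3 -0.8 -0.2  0.1  0. ]
s [ 0.58042433 -0.21348334 -0.06872111] [ 0.5  0.6  1.1 -0.3 -0.7 -0.5 -0.9  0.1]
ts [ 0.57824094 -0.20852576 -0.06151023] [ 0.5 -1.   1.6 -0.7  1.4 -0.4 -0.  -1.3  0.9 -1.  -0.9 -0.5  0.1 -1.8
 -1.4 -1.5 -2.1 -0.6]
[0.08981579] [ 1.1090916  -0.82075387 -0.56231737 -0.70524211 -0.41554366 -1.21940621]
pivot [[ 0.58469544 -0.10372434  0.064     ]] handle [[ 0.58214828 -0.01376039  0.114     ]] mark [[ 0.49486564 -0.09819191  0.114     ]] bar [[ 0.57824094 -0.20852576  0.105     ]]
```

```bash
cat >> h.py <<'E'
from scipy.spatial.transform import Rotation as Ro
def pose():
    o=observe(); T=np.eye(4); T[:3,:3]=Ro.from_euler("xyz",o["orientation"]).as_matrix(); T[:3,3]=o["eef_pos"]; return T,o
def rel(xyz,yaw):
    T,o=pose(); d=T[:3,:3].T@(np.array(xyz)-T[:3,3])
    y0=np.arctan2(T[1,0],T[0,0]); dy=(yaw-y0+np.pi)%(2*np.pi)-np.pi
    print("t",o["t"],"pos",T[:3,3].round(4),"yaw",y0.round(4),"norm xyz",(d/.15).round(4),"roll",round(-dy/np.pi,4),"dist",np.linalg.norm(d).round(4))
def wcam():
    T,o=pose(); r=read_camera("wrist"); return r["image"],(r["intrinsics"],r["k1"],T@r["T_tool_cam"])
E
python3 - <<'E'
from h import *
np.set_printoptions(suppress=True,precision=4)
r=read_camera("wrist"); print(r["T_tool_cam"],r["intrinsics"],r["k1"])
rel([.50,-.17,.45],1.57)
E
```

```text
[[-0.0008  0.9517  0.3072  0.0787]
 [ 1.      0.0011 -0.0006  0.0003]
 [-0.001   0.3072 -0.9517  0.0296]
 [ 0.      0.      0.      1.    ]] [[322.5796   0.     316.7963]
 [  0.     322.5796 200.7846]
 [  0.       0.       1.    ]] -0.03913407485381855
t 0.75 pos [ 0.2533 -0.6257  0.4047] yaw 0.3847 norm xyz [ 2.6642 -2.1985 -0.3019] roll -0.3773 dist 0.5201
```

Request:
step_arm --targets '[[[100, 0.25, -0.2, -0.1, -0.04], [100, 0.5, -0.42, -0.15, -0.08], [100, 0.75, -0.63, -0.2, -0.12], [100, 1.0, -0.83, -0.25, -0.16], [100, 1.0, -0.83, -0.25, -0.16]]]'

```text
t: 1.25
eef_pos: [0.3476, -0.4502, 0.4443]
orientation: [3.139, -0.0, 0.896]
contact_force: [-0.9, -0.4, -0.1]
width: 0.0851
```

```bash
python3 - <<'E'
from h import *
rel([.50,-.17,.45],1.57)
E
```

```text
t 1.25 pos [ 0.3476 -0.4502  0.4443] yaw 0.8958 norm xyz [ 2.0932 -0.3736 -0.0388] roll -0.2146 dist 0.319
```

Request:
step_arm --targets '[[[100, 0.3, -0.06, -0.02, -0.04], [100, 0.6, -0.12, -0.03, -0.08], [100, 0.9, -0.16, -0.03, -0.12], [100, 1.0, -0.18, -0.03, -0.15], [100, 1.0, -0.18, -0.03, -0.15]]]'

```text
t: 1.75
eef_pos: [0.4209, -0.3148, 0.449]
orientation: [3.138, 0.001, 1.371]
contact_force: [0.4, 0.6, 0.3]
width: 0.0853
```

```bash
python3 - <<'E'
from h import *
rel([.50,-.17,.45],1.57)
E
```

```text
t 1.75 pos [ 0.4209 -0.3148  0.449 ] yaw 1.3713 norm xyz [ 1.0504  0.3256 -0.0071] roll -0.0632 dist 0.165
```

Request:
step_arm --targets '[[[100, 0.3, 0.1, 0.0, -0.03], [100, 0.6, 0.3, 0.0, -0.06], [100, 0.9, 0.5, 0, -0.063], [100, 1.0, 0.6, 0, -0.063], [100, 1.0, 0.6, 0, -0.063], [100, 1.0, 0.6, 0, -0.063]]]'

```text
t: 2.35
eef_pos: [0.5391, -0.1863, 0.4486]
orientation: [3.14, 0.002, 1.567]
contact_force: [0.1, 0.5, -0.5]
width: 0.0853
```

```bash
python3 - <<'E'
from h import *
im,c=wcam(); cv2.imwrite("pics/w1.png",im[:,:,::-1]); np.savez("w1.npz",K=c[0],k=c[1],T=c[2]); print(observe()["eef_pos"],observe()["orientation"])
for q in ["latch_grip","latch","tote_bar","stand","mark","tote","sticks_dark","sticks_pale"]: print(q,[(d["position"],round(d["p"],2)) for d in find_in("wrist",q)])
E
```

```text
[ 0.53859403 -0.18658382  0.44885445] [3.13929716e+00 2.02815776e-03 1.56701709e+00]
latch_grip [([363.4, 74.3], 0.63)]
latch [([359.7, 77.9], 0.94)]
tote_bar [([350.5, 185.1], 0.78)]
stand [([352.5, 96.3], 0.68), ([361.6, 78.9], 0.27)]
mark [([351.9, 100.3], 0.76)]
tote [([347.4, 191.7], 0.95)]
sticks_dark [([350.3, 158.1], 0.63)]
sticks_pale [([349.6, 208.8], 0.93)]
```

View pics/w1.png

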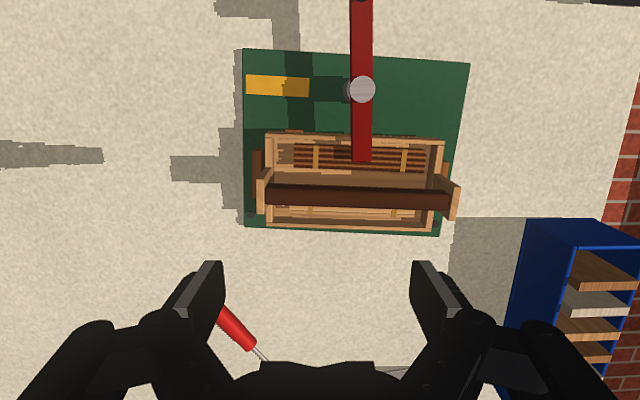

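Wrist view: the stand plate corners are at (242,48), (470,64), (439,237) and (244,226). The lever runs straight up the picture at column 361, with its nose end at (361,160). The stripe spans (247..309, 75..97).

```bash
python3 - <<'E'
from h import *
z=np.load("w1.npz"); C=(z["K"],float(z["k"]),z["T"])
cor=np.array([[-.135,.145,.012],[.135,.145,.012],[.135,-.08,.012],[-.135,-.08,.012],[-.1275,.105,.012]])
px=np.array([(242,48),(470,64),(439,237),(244,226),(246,84.5)])
f=lambda v:(proj(S(cor,v),*C)-px).ravel()
o=least_squares(f,[.55,-.2,0],loss="soft_l1"); st=o.x; print(st,np.round(f(st),1))
ln=lambda b,r:[-r*np.sin(b),.105+r*np.cos(b),.074]
def g(v):
    b,s=v; return np.concatenate([(proj(S([ln(b,-.075)],st),*C)-[361,161]).ravel(),proj(S([ln(b,s)],st),*C)[0]-[361.5,2]])
o=least_squares(g,[0.05,.07]); b=o.x[0]; print("latch",o.x,o.fun)
# bar ends (top face z .116), tote nominal
bar=S([[-.089,0,.116],[.089,0,.116]],st); print("bar proj",proj(bar,*C), "pivot cap",proj(S([[0,.105,.078]],st),*C))
print("pivot",S([[0,.105,.064]],st),"handle",S([[-.09*np.sin(b),.105+.09*np.cos(b),.114]],st),"mark",S([[-.09,.105,.114]],st),"bar",S([[0,0,.105]],st))
E
```

```text
[ 0.57900312 -0.20659531 -0.06135876] [-0.7 -0.1  0.6 -0.8 -0.4  0.3 -0.7  1.3  1.8 -0.1]
latch [0.09254918 0.07986046] [-1.62152981e-01  1.40672794e+00 -1.72915495e-01 -1.80464166e-05]
bar proj [[266.3140639  195.753979  ]
 [444.90408463 205.36429541]] pivot cap [[361.70514682  89.66684299]]
pivot [[ 0.58544175 -0.10179291  0.064     ]] handle [[ 0.58263506 -0.01183668  0.114     ]] mark [[ 0.49561111 -0.09627409  0.114     ]] bar [[ 0.57900312 -0.20659531  0.105     ]]
```

```bash
python3 - <<'E'
from h import *
rel([.5826,-.0118,.40],1.602)
E
```

```text
t 2.8 pos [ 0.5386 -0.1859  0.4492] yaw 1.5685 norm xyz [1.1618 0.2899 0.3267] roll -0.0107 dist 0.1862
```

Request:
step_arm --targets '[[[100, 0.3, 0.08, 0.05, 0], [100, 0.6, 0.16, 0.1, -0.01], [100, 0.9, 0.26, 0.2, -0.01], [100, 1.0, 0.29, 0.25, -0.01], [100, 1.0, 0.29, 0.25, -0.01], [100, 1.0, 0.29, 0.25, -0.01]]]'

```text
t: 3.4
eef_pos: [0.5824, -0.0365, 0.4118]
orientation: [3.139, 0.002, 1.6]
contact_force: [-0.8, -0.6, -0.1]
width: 0.0854
```

```bash
python3 - <<'E'
from h import *
rel([.5826,-.0118,.269],1.602)
im,c=wcam(); cv2.imwrite("pics/w2.png",im[:,:,::-1]);np.savez("w2.npz",K=c[0],k=c[1],T=c[2])
st=(.579,-.2066,-.0614);b=.0925
P=lambda z:S([[-.09*np.sin(b),.105+.09*np.cos(b),z]],st)
print(proj(P(.134),*c),proj(P(.074),*c))
E
```

```text
t 3.4 pos [ 0.5824 -0.0365  0.4118] yaw 1.6003 norm xyz [0.1667 0.0029 0.9518] roll -0.0006 dist 0.1449
[[316.69985957 167.75771102]] [[316.48224582 154.45011752]]
```

View pics/w2.png

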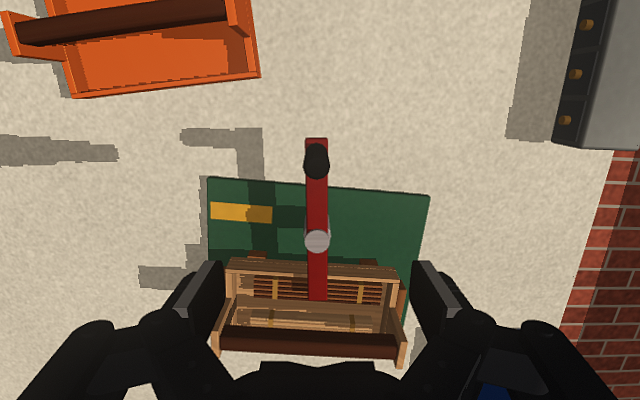

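The handle top shows at (317,167), where the fit predicts it. I'll go down and grip it.

Request:
step_arm --targets '[[[100, 0.167, 0, 0.2, 0], [100, 0.167, 0, 0.45, 0], [100, 0.167, 0, 0.7, 0], [100, 0.167, 0, 0.95, 0], [100, 0.167, 0, 0.95, 0], [100, 0.167, 0, 0.95, 0]]]' --newtons 30

```text
t: 4.05
eef_pos: [0.5824, -0.0133, 0.271]
orientation: [3.138, 0.003, 1.598]
contact_force: [-0.1, 0.1, 1.4]
width: 0.0853
```

Request:
step_arm --targets '[[[0, 0, 0, 0, 0], [0, 0, 0, 0, 0], [0, 0, 0, 0, 0], [0, 0, 0, 0, 0], [0, 0, 0, 0, 0], [0, 0, 0, 0, 0], [0, 0, 0, 0, 0], [0, 0, 0, 0, 0]]]' --newtons 30

```text
t: 4.85
eef_pos: [0.5824, -0.0132, 0.2716]
orientation: [3.137, 0.003, 1.598]
contact_force: [-1.5, 1.0, 6.2]
width: 0.021
```

```bash
python3 - <<'E'
from h import *
im,c=wcam(); cv2.imwrite("pics/w3.png",im[:,:,::-1]);print({k:v for k,v in observe().items() if k in("eef_pos","orientation","contact_force","torque","width")})
st=(.579,-.2066,-.0614); T,o=pose()
g=T[:3,3]; p=S([[0,.105,0]],st)[0]; d=g[:2]-p[:2]; print("radius",np.hypot(*d),"ang",np.arctan2(-d[0],d[1])+.0614)
b0=np.arctan2(-d[0],d[1])+.0614; r=np.hypot(*d); y0=np.arctan2(T[1,0],T[0,0])
for b in np.linspace(b0,1.571,14)[1:]:
    t=S([[-r*np.sin(b),.105+r*np.cos(b),g[2]]],st)[0]; e=T[:3,:3].T@(t-g)/.15; print(round(b,3),e.round(3),round(-(b-b0)/np.pi,3))
E
```

```text
{'eef_pos': array([ 0.58244415, -0.01322449,  0.27160227]), 'orientation': array([3.13707139e+00, 2.72275813e-03, 1.59808979e+00]), 'contact_force': array([-0.98668183,  0.2648781 ,  5.95309606]), 'torque': array([ 0.06997114,  0.38708816, -0.00844856]), 'width': 0.02107220381353173}
radius 0.08862412407916119 ang 0.09524380243766822
0.209 [-0.004 -0.067 -0.   ] -0.036
0.322 [-0.016 -0.133 -0.001] -0.072
0.436 [-0.035 -0.197 -0.001] -0.108
0.549 [-0.062 -0.259 -0.001] -0.145
0.663 [-0.095 -0.317 -0.001] -0.181
0.776 [-0.134 -0.371 -0.001] -0.217
0.89 [-0.18  -0.42  -0.001] -0.253
1.003 [-0.23  -0.464 -0.001] -0.289
1.117 [-0.286 -0.502 -0.001] -0.325
1.23 [-0.345 -0.533 -0.001] -0.361
1.344 [-0.407 -0.558 -0.001] -0.397
1.457 [-0.472 -0.575 -0.001] -0.434
1.571 [-0.539 -0.585 -0.001] -0.47
```

View pics/w3.png

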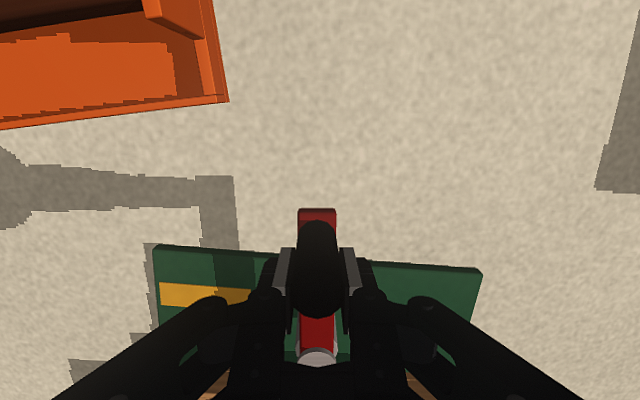

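The pads have the handle between them at about (318,270). I'll swing it along the arc, turning the tool with it.

Request:
step_arm --targets '[[[0, -0.004, -0.067, 0, -0.036], [0, -0.016, -0.133, 0, -0.072], [0, -0.035, -0.197, 0, -0.108], [0, -0.062, -0.259, 0, -0.145], [0, -0.095, -0.317, 0, -0.181], [0, -0.134, -0.371, 0, -0.217], [0, -0.18, -0.42, 0, -0.253], [0, -0.18, -0.42, 0, -0.253]]]'

```text
t: 5.7
eef_pos: [0.5198, -0.0422, 0.2717]
orientation: [3.14, 0.005, 2.395]
contact_force: [0.2, 3.7, 2.1]
width: 0.0209
```

```bash
cat > arc.py <<'E'
from h import *
st=(.579,-.2066,-.0614); T,o=pose(); print(o["contact_force"],o["width"])
g=T[:3,3]; p=S([[0,.105,0]],st)[0]; d=g[:2]-p[:2]
b0=np.arctan2(-d[0],d[1])+.0614; r=np.hypot(*d); y0=np.arctan2(T[1,0],T[0,0]);print("radius",r,"ang",b0,"yaw",y0)
for b in np.linspace(b0,1.571,8)[1:]:
    t=S([[-.09*np.sin(b),.105+.09*np.cos(b),g[2]]],st)[0]; e=T[:3,:3].T@(t-g)/.15; print(round(b,3),e.round(3),round(-(b-b0)/np.pi,3))
E
python3 arc.py
```

```text
[0.20529922 3.67358077 2.07391914] 0.02094318570671288
radius 0.08864090566694298 ang 0.8946973000574286 yaw 2.3946970555840013
0.991 [ 0.006 -0.058 -0.   ] -0.031
1.088 [-0.003 -0.115 -0.   ] -0.062
1.185 [-0.018 -0.171 -0.   ] -0.092
1.281 [-0.037 -0.226 -0.   ] -0.123
1.378 [-0.062 -0.278 -0.   ] -0.154
1.474 [-0.092 -0.328 -0.   ] -0.185
1.571 [-0.127 -0.374  0.   ] -0.215
```

Request:
step_arm --targets '[[[0, 0.0, -0.058, 0, -0.031], [0, -0.008, -0.115, 0, -0.062], [0, -0.022, -0.171, 0, -0.092], [0, -0.042, -0.226, 0, -0.123], [0, -0.066, -0.278, 0, -0.154], [0, -0.096, -0.328, 0, -0.185], [0, -0.13, -0.374, 0, -0.215], [0, -0.13, -0.374, 0, -0.215], [0, -0.13, -0.374, 0, -0.215], [0, -0.13, -0.374, 0, -0.215]]]'

```text
t: 6.7
eef_pos: [0.4969, -0.0964, 0.2718]
orientation: [-3.14, 0.008, 3.066]
contact_force: [13.2, -1.6, -4.9]
width: 0.0211
```

```bash
python3 arc.py; python3 - <<'E'
from h import *
r=read_camera("top"); a=r["image"][110:290,240:440,::-1]; cv2.imwrite("pics/top1.png",cv2.resize(a,None,fx=3.3,fy=3.3)[:600])
E
```

```text
[13.15541771 -1.60997878 -4.88399602] 0.021137482285896046
radius 0.08870275943157666 ang 1.5717956609967927 yaw 3.0662551247846372
1.572 [ 0.009 -0.    -0.   ] 0.0
1.572 [ 0.009  0.    -0.   ] 0.0
1.571 [ 0.009  0.    -0.   ] 0.0
1.571 [ 0.009  0.    -0.   ] 0.0
1.571 [ 0.009  0.    -0.   ] 0.0
1.571 [ 0.009  0.    -0.   ] 0.0
1.571 [ 0.009  0.    -0.   ] 0.0
```

View pics/top1.png

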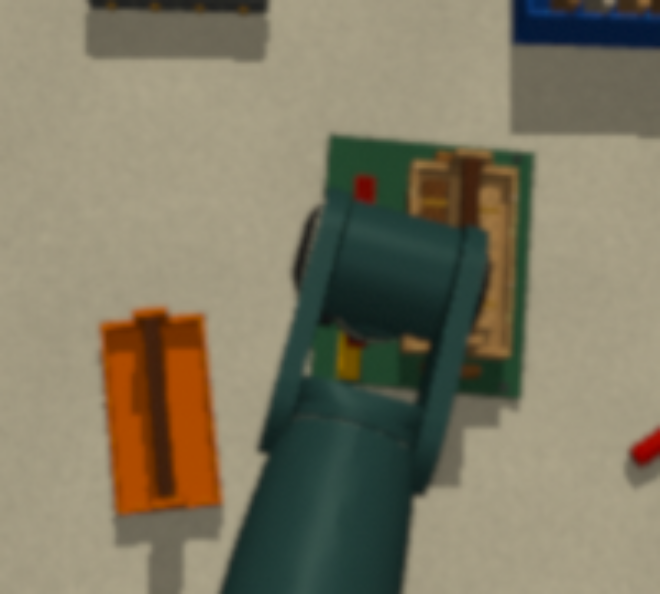

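Request:
step_arm --targets '[[[60, 0, 0, 0, 0], [60, 0, 0, 0, 0], [60, 0, 0, 0, 0], [60, 0, 0, 0, 0], [60, 0, 0, 0, 0]]]'

```text
t: 7.25
eef_pos: [0.4969, -0.0964, 0.2718]
orientation: [-3.14, 0.008, 3.066]
contact_force: [-0.6, -1.2, -0.1]
width: 0.0509
```

Request:
step_arm --targets '[[[60, 0, 0, -0.2, 0], [60, 0, 0, -0.5, 0], [60, 0, 0, -0.8, 0], [100, 0, 0, -1, 0], [100, 0, 0, -1, 0], [100, 0, 0, -1, 0]]]'

```text
t: 7.85
eef_pos: [0.4957, -0.096, 0.4219]
orientation: [-3.139, 0.009, 3.066]
contact_force: [-0.2, 0.1, -0.9]
width: 0.0853
```

```bash
python3 - <<'E'
from h import *
im,c=wcam(); cv2.imwrite("pics/w4.png",im[:,:,::-1]);np.savez("w4.npz",K=c[0],k=c[1],T=c[2])
st=(.579,-.2066,-.0614)
print("pred handle@1.571",proj(S([[-.09,.105,.134],[-.09,.105,.074],[.075,.105,.074],[0,0,.116],[-.089,0,.116],[.089,0,.116]],st),*c))
rel([.579,-.2066,.40],np.pi-.0614)
E
```

```text
pred handle@1.571 [[317.86032357 192.26090246]
 [317.83959743 174.98237054]
 [319.86087941 311.43944963]
 [212.53976872 275.94753884]
 [200.66251454 189.16217842]
 [222.87766885 347.70331433]]
t 7.9 pos [ 0.4957 -0.096   0.4209] yaw 3.0656 norm xyz [-0.6088 -0.6926  0.1447] roll -0.0046 dist 0.14
```

View pics/w4.png

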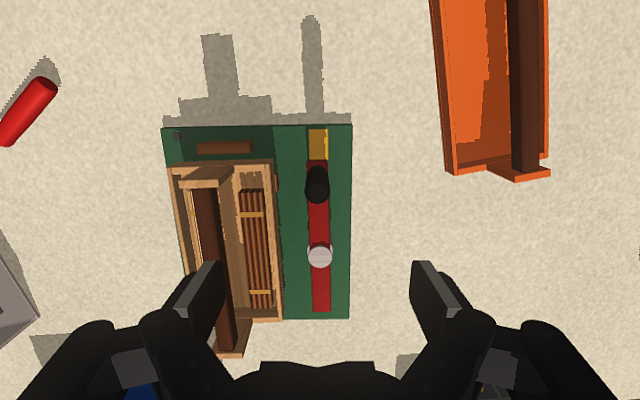

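The lever is over the stripe: handle at (317,183) and nose end at (321,311), both clear of the tote. I'll move above the bar.

Request:
step_arm --targets '[[[100, -0.2, -0.22, 0.05, 0], [100, -0.4, -0.45, 0.1, 0], [100, -0.61, -0.69, 0.14, -0.005], [100, -0.61, -0.69, 0.14, -0.005], [100, -0.61, -0.69, 0.14, -0.005]]]'

```text
t: 8.4
eef_pos: [0.5795, -0.2069, 0.3981]
orientation: [-3.141, 0.003, 3.08]
contact_force: [-0.1, 0.3, 0.8]
width: 0.0854
```

```bash
python3 - <<'E'
from h import *
im,c=wcam(); cv2.imwrite("pics/w5.png",im[:,:,::-1]);np.savez("w5.npz",K=c[0],k=c[1],T=c[2])
a=im[100:300,200:440,::-1]; cv2.imwrite("pics/w5c.png",cv2.resize(a,None,fx=3,fy=3,interpolation=cv2.INTER_CUBIC))
st=(.579,-.2066,-.0614)
e=[[-.089,.009,.116],[-.089,-.009,.116],[0,.009,.116],[0,-.009,.116],[.05,.009,.116],[.05,-.009,.116]]
print(((proj(S(e,st),*c)-[200,100])*3).round(1))
rel([.579,-.2066,.26],np.pi-.0614); print(observe()["orientation"])
E
```

```text
[[390.7 -59.2]
 [317.4 -59.1]
 [387.  286.9]
 [321.  286.9]
 [385.1 452. ]
 [322.9 452. ]]
t 8.45 pos [ 0.5791 -0.2062  0.3991] yaw 3.0808 norm xyz [ 0.0046 -0.0019  0.9276] roll 0.0002 dist 0.1391
[-3.14056068  0.00453499  3.08077019]
```

View pics/w5c.png

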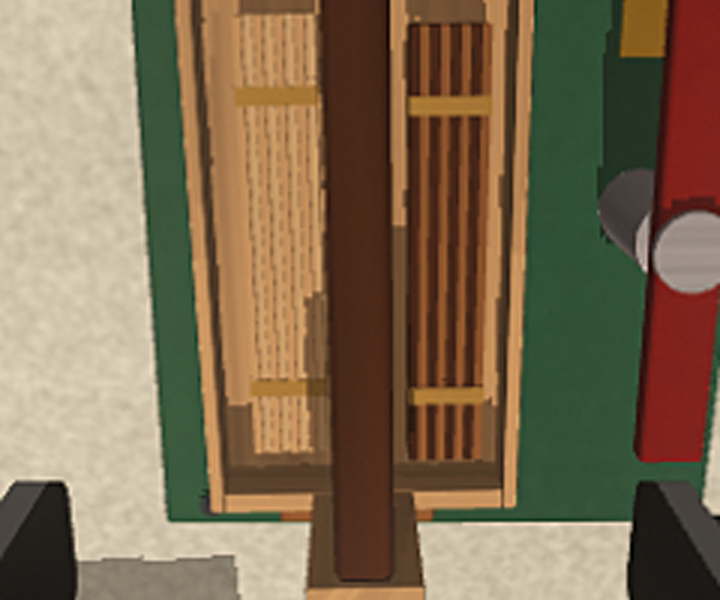

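Bar edges are at crop columns 330..392 (row 287), about 2 mm nearer the latch than nominal. The lever is clear. I'll correct by 2 mm, go down and grip.

Request:
step_arm --targets '[[[100, 0.005, 0.01, 0.25, -0.004], [100, 0.005, 0.011, 0.5, -0.004], [100, 0.005, 0.011, 0.75, -0.004], [100, 0.005, 0.011, 0.93, -0.004], [100, 0.005, 0.011, 0.93, -0.004], [100, 0.005, 0.011, 0.93, -0.004]]]'

```text
t: 9.05
eef_pos: [0.5789, -0.204, 0.2609]
orientation: [-3.14, 0.005, 3.094]
contact_force: [0.4, 0.1, 0.5]
width: 0.0852
```

Request:
step_arm --targets '[[[0, 0, 0, 0, 0], [0, 0, 0, 0, 0], [0, 0, 0, 0, 0], [0, 0, 0, 0, 0], [0, 0, 0, 0, 0], [0, 0, 0, 0, 0], [0, 0, 0, 0, 0], [0, 0, 0, 0, 0], [0, 0, 0, 0, 0], [0, 0, 0, 0, 0]]]' --newtons 60

```text
t: 10.05
eef_pos: [0.579, -0.2041, 0.2613]
orientation: [-3.14, 0.006, 3.094]
contact_force: [-1.2, -0.6, 5.9]
width: 0.0171
```

```bash
python3 - <<'E'
from h import *
im,c=wcam(); cv2.imwrite("pics/w6.png",im[:,:,::-1]); print({k:v for k,v in observe().items() if k in("t","eef_pos","orientation","contact_force","torque","width")})
E
```

```text
{'t': 10.1, 'eef_pos': array([ 0.57899138, -0.20410841,  0.26130329]), 'orientation': array([-3.14010814,  0.00553271,  3.09396426]), 'contact_force': array([-1.6742454 , -0.85418631,  5.22820616]), 'torque': array([0.16698917, 0.21740097, 0.07238137]), 'width': 0.017182605286084656}
```

View pics/w6.png

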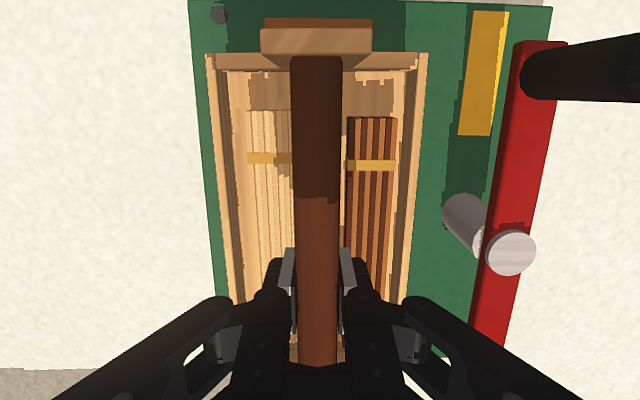

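The bar is between the pads (opening 17 mm). Now a gentle lift.

Request:
step_arm --targets '[[[0, 0, 0, -0.03, 0], [0, 0, 0, -0.08, 0], [0, 0, 0, -0.15, 0], [0, 0, 0, -0.24, 0], [0, 0, 0, -0.34, 0], [0, 0, 0, -0.44, 0], [0, 0, 0, -0.54, 0], [0, 0, 0, -0.64, 0], [0, 0, 0, -0.72, 0], [0, 0, 0, -0.78, 0]]]'

```text
t: 11.1
eef_pos: [0.5784, -0.2039, 0.3797]
orientation: [-3.14, 0.006, 3.094]
contact_force: [-0.7, -1.3, -5.7]
width: 0.017
```

Request:
step_arm --targets '[[[0, 0, 0, -0.07, 0], [0, 0, 0, -0.12, 0], [0, 0, 0, -0.15, 0], [0, 0, 0, -0.16, 0], [0, 0, 0, -0.16, 0], [0, 0, 0, -0.16, 0], [0, 0, 0, -0.16, 0], [0, 0, 0, -0.16, 0], [0, 0, 0, -0.16, 0], [0, 0, 0, -0.16, 0]]]'

```text
t: 12.1
eef_pos: [0.5782, -0.2039, 0.4036]
orientation: [-3.14, 0.006, 3.094]
contact_force: [0.5, 0.5, -5.0]
width: 0.0168
```

```bash
python3 - <<'E'
from h import *
im,c=wcam(); cv2.imwrite("pics/w7.png",im[:,:,::-1]); print({k:v for k,v in observe().items() if k in("t","eef_pos","orientation","contact_force","torque","width","joint_vel")})
a=read_camera("side")["image"][150:330,220:460,::-1]; cv2.imwrite("pics/side7.png",cv2.resize(a,None,fx=3.3,fy=3.3))
E
```

```text
{'t': 12.15, 'joint_vel': array([ 0.00033509, -0.00168471, -0.00141196, -0.00039232, -0.00040428,
        0.0004344 ]), 'eef_pos': array([ 0.57821411, -0.20384677,  0.40362351]), 'orientation': array([-3.13996728,  0.00621678,  3.09395841]), 'contact_force': array([ 0.40811015, -0.41382952, -4.91866334]), 'torque': array([ 0.05881245, -0.05338945,  0.07391366]), 'width': 0.016911840141457572}
```

View pics/w7.png

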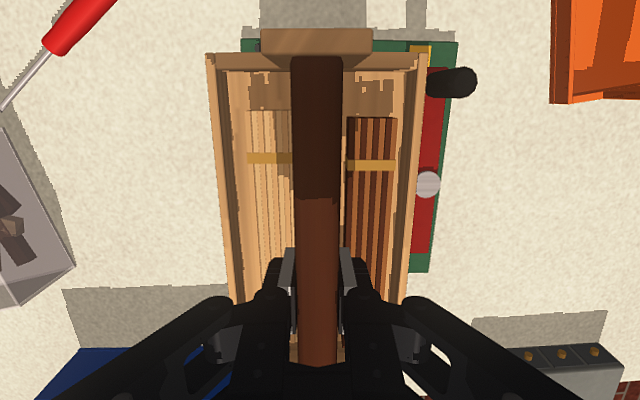

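View pics/side7.png

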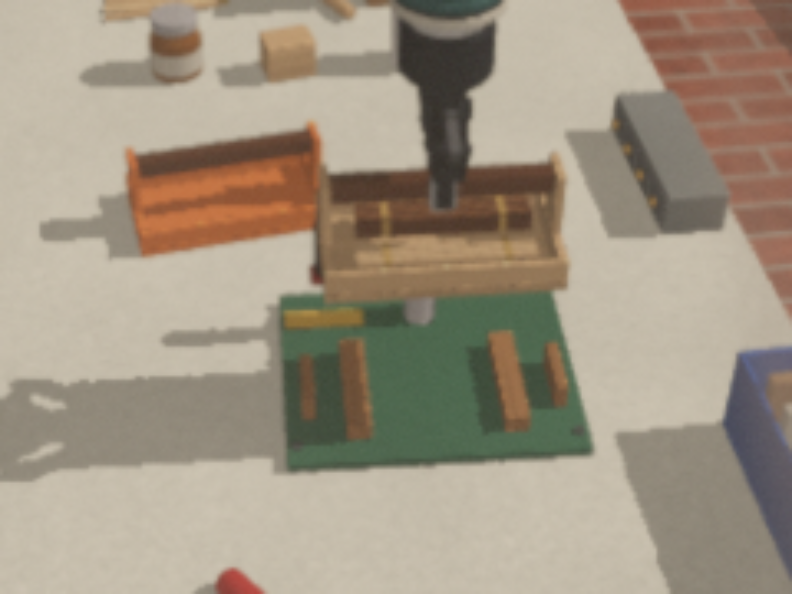

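The tote is 142 mm up, level and still, with both bundles in it (pale at (270,200), dark at (370,200)). The lever is over the stripe and clear.

```bash
python3 -c "
from station import *
print(sign_off())"
```

```text
the job is handed in; nothing more can be done
None
```

The job is done and handed in at about 12 s of the 58 s allowed; the station gave no verdict. I gripped the latch handle and swung it from about 0.09 rad to about 1.57 rad along its arc. After letting go, I took the tote by its handle bar with a 60 N grip and lifted it straight up.

**Last checks:**
- **Tote:** it hangs about 142 mm above its place, estimated from how far the arm rose. It looks level in the side and wrist pictures, with both bundles in it. The reported force on the tool was about 5 N, consistent with the tote's weight, and the joint speeds were near zero.
- **Latch:** the lever lies over the yellow stripe and is clear of the tote. It did not visibly move when I let go of it.
- **Other things:** nothing else looks disturbed in the parts of the scene the last pictures show. I did not measure each bystander; the glue bottle, and most of the fan and brush, are outside those pictures.
- **Disagreement:** the first stand positions from the top and side cameras differed by about 8 mm. I used the closer wrist-camera fit, which agreed with what I then saw to about 2 mm.

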